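# Weigh a push-to-release coin cassette

## Robot

A 6-joint arm with a two-finger parallel gripper is mounted at the origin on the work surface. World frame = base frame: x ahead of the robot, y to its left, z up, the work surface at z = 0. Lengths are in m, angles in rad, forces in N, time in s.
With the tool pointing down it reaches from about 0.375 to 0.9 m from the base axis. Payload 3.1 kg.
Tool frame: the origin (TCP) lies midway between the tips of the shut fingers; the grasp point (between the pads) lies 19 mm behind it; z points along the fingers, y is the direction in which the jaws open and shut (so a half turn about z gives the same grasp; the last joint's range is limited). The gripper opens to 85 mm and grips with 20 to 120 N. Pads are 22 mm wide; open, the fingers measure 114 mm over their backs; the gripper's body (76 mm by 85 mm) begins 54 mm behind the grasp point. The pads swing forward as they close: fully open they stand 13 mm farther back than shut.
Start: joints at [1.113, 0.527, 1.433, -0, 1.181, -0.178], TCP at [0.172, 0.601, 0.201] pointing down, gripper open.
Joint ranges: [-3.08, 3.08], [-0.75, 2.2], [0.22, 2.44], [-1.43, 4.57], [0, 2.65], [-2.85, 2.85]. Speed limits (rad/s): [2.79, 2.79, 3.14, 3.14, 3.14, 3.14].

## Interface

Orientations are given as a unit quaternion [x, y, z, w].
In Python, from station import manip gives the robot as it stands.
- The arm moves only by the tool servo_tool, never from a script. Its argument "motion" is a list of rows, each a list of 7 numbers: the shift along the tool's x, y, z in mm, then the turn, a rotation vector about the tool's x, y, z in rad, then the opening, from -1 (shut) to 1 (fully open), so that 0 is half open. In form: [[x, y, z, rx, ry, rz, hand], ...]. A call has 1 to 12 rows; each row shifts and turns the pose as measured when the row begins, along the tool's axes as they then stand; what a row does not reach is not made up. A row lasts 1/12 s, in which the tool goes at most 41.7 mm and 7.16 degrees, less where a joint would pass 70% of its speed; a pose out of reach is approached as far as the arm can. A call with a gripper value outside its range is refused whole. The fingers move at their own pace and stop on an object; "grip_force" is the grip in N (left out, the last holds). Time passes only in rows, so rows that do not move let the fingers close. It gives the time, the measured TCP pose, the force and the opening at its end, in the units of the state.
- manip.sense(): the state, without advancing time (a new reading comes with each control period).
- manip.snapshot(name): name is "scene" or "top" or "wrist"; returns a dict with "frame" (420x560x3 uint8, red, green, blue), "mtx" (3x3 intrinsics, pixels), "world_from_camera" (4x4, takes a point from camera to world coordinates). Camera axes: x right, y up, looking along -z (the intrinsics and any distortion apply to the point x, -y, -z); pixel columns grow to the right and rows downward; lengths in m; the calibration is good to about 2 mm. A picture is of the moment at which its call begins. There is no depth.
- manip.sign_off(): hands the job in, once; it reports no verdict.
The state is a dict: "t": time; "q": joint angles; "qd": joint speeds; "tau": joint torques, N m; "tcp_pos": TCP position; "tool_rot": TCP orientation; "force": force on the tool from outside, world axes, zero at the start; "ft_torque": the same for the moment, N m; "finger_gap": opening from 0.0 (shut) to 1.0 (fully open).
Only numpy, scipy, OpenCV 4.12 (cv2) and the standard library are available. Lean on these libraries where they do the work, as an engineer would, in place of code of your own. Each camera call takes 0.05 s, during which the arm holds its last target.

## Task

Push the broad coin cassette down into its dispenser until the latch lets go, let it spring up, then take it out and stand it upright in the middle of the scale's steel pan, setting it down rather than dropping it. Leave the small cassette latched in its own dispenser, and do not disturb the cup, the tape roll or the knife.

Things in the scene. Friction and masses are not known exactly. Their poses are not given: they have to be found in the camera images.
- broad_cassette: The coin cassette to weigh: an upright grey plastic block with a black band round its flat top, 30 (x) x 62 (y) x 90 (z) mm, about 0.26 kg. Origin at the centre of its underside, z up. It stands in the bay of dispenser_broad with 1 mm play, at the dispenser's yaw. Latched at the start, it cannot be pulled out. The +x broad face has a latch notch 18 to 29 mm above the underside.
- broad_top (a point): Centre of the broad cassette's flat top, 90 mm above its origin: 12 mm above the deck at the start. Pushed straight down here (5 to 9 N in all) it goes to a stop 8 mm lower, still 4 mm above the deck; the latch lets go after 4 to 6 mm, so push to the stop.
- dispenser_broad: Fixed off-white box, 120 x 120 x 105 mm, that holds the broad cassette in a bay in the middle of its flat deck (62 mm side of the bay along y). Same as the other dispenser but for the longer bay and cassette. Origin at the centre of its underside; its front (-x) has a black coin outlet.
- dispenser_broad_mouth (a point): Centre of the bay's mouth, in the deck, 105 mm above the counter. Once the latch has let go and the finger is lifted away, the cassette rises by itself within a second until its top is 46 mm above the deck and stays there, loose, its lowest 44 mm still in the bay: grip it across its 30 mm and lift straight up. The latch does not catch again.
- small_cassette: The cassette to leave alone: as the other but 30 (x) x 36 (y) x 90 (z) mm, about 0.17 kg, latched with its top 12 mm above the deck of dispenser_small. Origin at the centre of its underside. It would spring out too if pushed.
- dispenser_small: Fixed off-white box like the other dispenser, 120 x 120 x 105 mm, with the small cassette. Origin at the centre of its underside.
- scale: Fixed off-white counter scale, 256 (x) x 214 (y) x 90 mm, keypad sloping to its front (-x), square-cornered steel pan on the rear part. Origin at the centre of its underside.
- pan (a point): Centre of the pan's flat floor, 85 mm above the counter; axes as the scale's. The floor is 170 (x) x 190 (y) mm inside a rim that rises 5 mm above it.
- paper_cup: White cup standing upright, 76 mm wide, 88 mm high, behind (+x of) a dispenser; origin at the centre of its underside. Bystander, to be left alone.
- tape_roll: Cardboard-brown roll lying flat, 90 mm wide, 48 mm high, behind (+x of) a dispenser; origin at the centre of its underside. Bystander, to be left alone.
- cutter_knife: Yellow and black cutter knife lying flat, 170 mm long, 20 mm wide, 14 mm high, behind the scale; origin at the middle of its underside, blade to +x. Bystander, to be left alone.
Things that resemble listed ones, but are neither listed nor needed, are in the scene too. Leave any green look-alike of the dispenser_broad alone. Leave any green look-alike of the dispenser_small alone.

How it is judged:
By the outcome, as a careful person would: the job done as asked, in the order asked, and still so for the second after the job is handed in, with the robot touching nothing.
It also fails if it takes over 48 s, if anything falls off the work surface, if the arm or the gripper's body presses on something with over 40 N, if the wrist force passes 120 N, or if a joint passes its speed limit or range.

## Working session

There is one attempt and no reset: what is moved stays moved. The work goes in short steps, Python scripts to look and compute and a tool call to move; the robot and the scene stay as the last step left them, time stands still between calls to the robot, and variables do not carry over. Pictures are saved under pics/ and viewed, and the job is handed in when it is done.

Besides the shell and the picture viewer there is one more tool, called after "Call:" as name(argument=value, ...), one argument or row to a line, values as JSON. servo_tool: Moves the arm, as the interface text tells. Its arguments: {"type":"object","properties":{"motion":{"type":"array"},"grip_force":{"type":"number"}},"required":["motion"]}

```bash
ls; mkdir -p pics; cat > h.py <<'E'
import numpy as np, cv2, json
from station import manip
def snap(n,f):
    s=manip.snapshot(n); np.savez(f'pics/{f}.npz',**{k:np.array(s[k]) for k in ('frame','mtx','world_from_camera')})
    cv2.imwrite(f'pics/{f}.png',s['frame'][:,:,::-1]); return s
def load(f): return dict(np.load(f'pics/{f}.npz'))
def ray(s,u,v):
    K=s['mtx'];T=s['world_from_camera']
    p=np.linalg.inv(K)@[u,v,1]; d=T[:3,:3]@[p[0],-p[1],-p[2]]
    return T[:3,3],d
def onz(s,u,v,z):
    o,d=ray(s,u,v); return o+d*(z-o[2])/d[2]
def proj(s,P):
    T=s['world_from_camera'];c=T[:3,:3].T@(np.array(P)-T[:3,3]); c=np.array([c[0],-c[1],-c[2]]); p=s['mtx']@c; return p[:2]/p[2]
E
python3 - <<'E'
from h import *
for n in('scene','top','wrist'):
    s=snap(n,n+'0'); print(n,s['mtx'].tolist(),np.round(s['world_from_camera'],3).tolist(), [k for k in s])
print(manip.sense())
E
```

```text
pics
scene [[408.21236769782956, 0.0, 280.1663374996687], [0.0, 408.21236769782956, 211.03841480339742], [0.0, 0.0, 1.0]] [[0.567, -0.621, 0.541, 1.05], [0.824, 0.432, -0.367, -0.438], [-0.006, 0.653, 0.757, 0.851], [0.0, 0.0, 0.0, 1.0]] ['frame', 'mtx', 'world_from_camera']
top [[544.76694307148, 0.0, 286.84666692498365], [0.0, 544.76694307148, 209.7345314620307], [0.0, 0.0, 1.0]] [[0.006, 0.99, -0.144, 0.278], [-1.0, 0.005, -0.006, -0.086], [-0.005, 0.144, 0.99, 1.671], [0.0, 0.0, 0.0, 1.0]] ['frame', 'mtx', 'world_from_camera']
wrist [[310.7647492046969, 0.0, 285.17827087586465], [0.0, 310.7647492046969, 204.00310702580023], [0.0, 0.0, 1.0]] [[0.275, -0.914, -0.298, 0.094], [0.961, 0.261, 0.086, 0.622], [-0.001, -0.31, 0.951, 0.374], [0.0, 0.0, 0.0, 1.0]] ['frame', 'mtx', 'world_from_camera']
{'t': 0.15, 'q': array([ 1.11351944e+00,  5.28253506e-01,  1.43362850e+00, -4.45063095e-05,
        1.18139823e+00, -1.78488569e-01]), 'qd': array([-6.94020357e-04, -1.96101986e-03, -2.15673346e-03, -3.93751784e-04,
        1.94814895e-05, -2.74204961e-04]), 'tau': array([-4.18134647e-07, -4.42747021e+01, -1.78274882e+01, -2.66727629e-04,
        5.57983905e-03, -1.79781506e-05]), 'tcp_pos': array([0.17169801, 0.60031733, 0.19975139]), 'tool_rot': array([ 1.38934742e-01,  9.90301179e-01, -8.07950234e-04, -2.44183406e-04]), 'force': array([ 0.04271142, -0.036768  , -1.27169313]), 'ft_torque': array([0.01918836, 0.00047503, 0.03002598]), 'finger_gap': 0.9920959210836102}
```

View pics/top0.png

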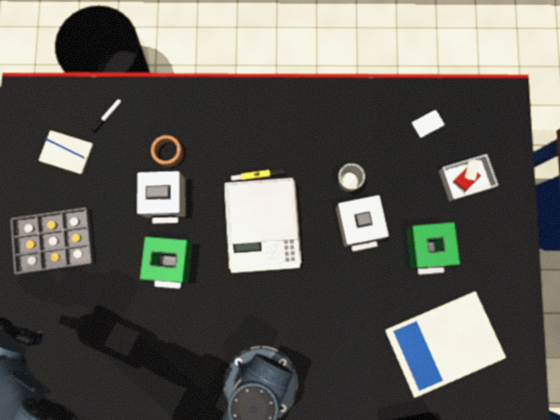

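View pics/scene0.png

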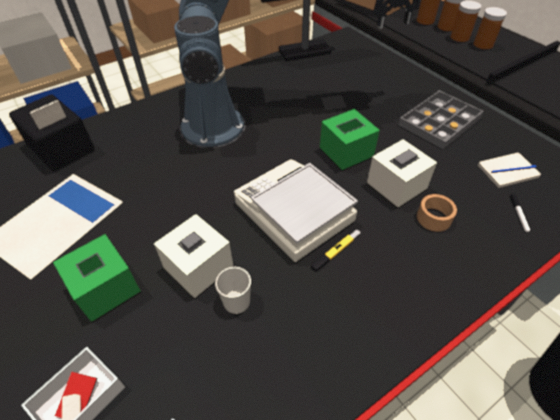

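View pics/wrist0.png

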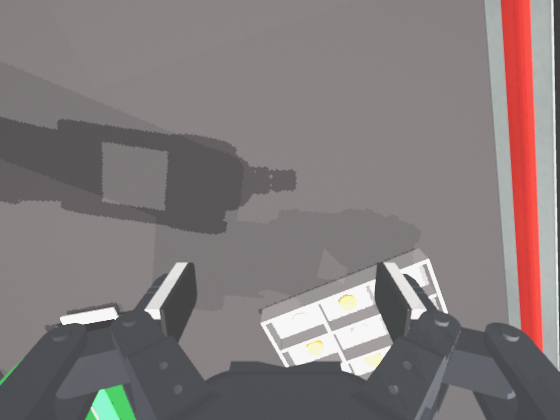

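The white boxes at top-view (161,193) and (362,221) are the candidates; the green ones at (165,260) and (435,246) are look-alikes. The left one's cassette, at (158,192), looks longer along y. I'll confirm in enlarged crops and measure.

```bash
python3 - <<'E'
from h import *
s=load('top0'); f=s['frame']
A=cv2.resize(f[160:230,125:200],None,fx=5,fy=5,interpolation=cv2.INTER_CUBIC)
B=cv2.resize(f[185:255,325:400],None,fx=5,fy=5,interpolation=cv2.INTER_CUBIC)
cv2.imwrite('pics/crop1.png',np.hstack([A,B])[:,:,::-1])
def rect(mask,name,z):
    cs,_=cv2.findContours(mask.astype(np.uint8),cv2.RETR_EXTERNAL,cv2.CHAIN_APPROX_NONE)
    c=max(cs,key=cv2.contourArea)
    P=np.array([onz(s,*p[0],z)[:2] for p in c],np.float32)
    r=cv2.minAreaRect(P); print(name,np.round(r[0],4),np.round(r[1],4),round(r[2],2), 'px',cv2.minAreaRect(c)[0])
hsv=cv2.cvtColor(f,cv2.COLOR_RGB2HSV)
def sub(m,x0,x1,y0,y1):
    o=np.zeros_like(m);o[y0:y1,x0:x1]=m[y0:y1,x0:x1];return o
V=hsv[...,2];S=hsv[...,1]
w=((V>190)&(S<60))
rect(sub(w,130,195,165,216),'dispL',.105)
rect(sub(w,330,395,190,243),'dispR',.105)
d=V<150
rect(sub(d,143,178,178,206),'casL',.117)
rect(sub(d,350,378,208,232),'casR',.117)
rect(sub(w,215,305,175,275),'scale',.09)
print(V[192,140:186]); print(V[170:216,158])
for y in (177,181,185,190,200,210,230): print(y,V[y,220:300:4])
E
```

```text
dispL [0.5551 0.3006] [0.1214 0.1198] 2.0 px (157.5, 192.5)
dispR [ 0.4779 -0.2979] [0.1214 0.1216] 11.73 px (362.90850830078125, 219.4403533935547)
casL [0.5538 0.2962] [0.0385 0.0697] 2.12 px (158.0, 191.5)
casR [ 0.4769 -0.2961] [0.0396 0.0453] 11.66 px (362.8461608886719, 219.23077392578125)
scale [ 0.4637 -0.0047] [0.2631 0.2065] 4.72 px (261.6773681640625, 224.89427185058594)
[248 248 248 247 238 185 147 156 174 170 174 170 174 172 173 171 173 175
 173 175 170 173 175 175 175 177 171 137  77  62 141 231 248 248 248 247
 248 246 226 162 111  94  99  97  84  56]
[ 45 138 229 249 247 247 247 246 247 246 246 246 248 248 237 180 149 163
 171 173 172 173 173 174 169 160 115  76 104 194 244 248 249 248 248 247
 248 248 248 248 249 247 228 176 120  71]
177 [ 40  43  39 243 248 239 248 244 239 177 150  91  59  33  40  50  59  82
  85  39]
181 [ 42  37  58  90 106 131 156 183 216 215 216 228 233 227 225 240 238 234
 236  36]
185 [ 43 128 239 237 235 244 244 243 244 245 244 244 244 244 244 244 244 245
 239  41]
190 [ 42 133 236 246 246 245 245 246 246 244 245 244 243 243 244 244 245 245
 241  62]
200 [ 42 104 237 246 245 246 245 246 245 245 245 244 245 246 246 245 246 245
 238 119]
210 [ 39  51 229 245 247 245 245 245 245 245 245 245 244 245 245 246 246 245
 246 157]
230 [ 38  40 240 246 245 246 245 246 245 245 246 245 245 246 246 245 245 244
 246 235]
```

View pics/crop1.png

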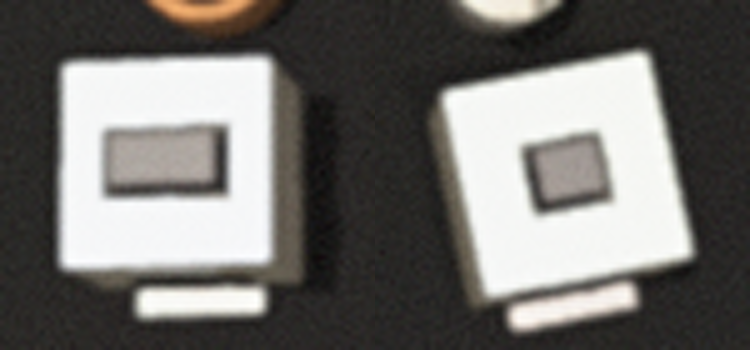

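The left white box at (161,193) is dispenser_broad: its cassette top is clearly about twice as long as it is wide, while the right one is nearly square. Next I need the pan and a refined cassette top.

```bash
python3 - <<'E'
from h import *
s=load('scene0'); f=s['frame']
A=cv2.resize(f[150:260,225:365],None,fx=5,fy=5,interpolation=cv2.INTER_CUBIC)
cv2.imwrite('pics/crop2.png',A[:,:,::-1])
A=cv2.resize(f[135:210,360:445],None,fx=6,fy=6,interpolation=cv2.INTER_CUBIC)
cv2.imwrite('pics/crop3.png',A[:,:,::-1])
t=load('top0'); g=t['frame'][170:280,215:310].astype(float)
g=np.clip((g-200)*5,0,255).astype(np.uint8)
cv2.imwrite('pics/crop4.png',cv2.resize(g,None,fx=5,fy=5,interpolation=cv2.INTER_CUBIC)[:,:,::-1])
E
```

```text
(no output)
```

View pics/crop2.png

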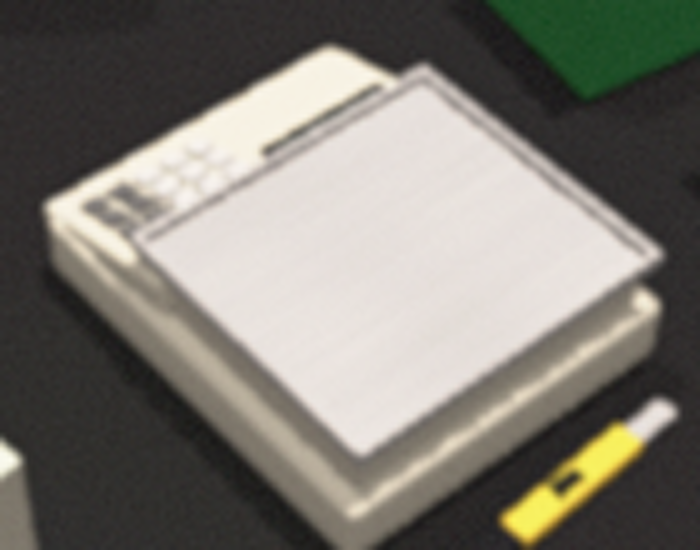

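View pics/crop3.png

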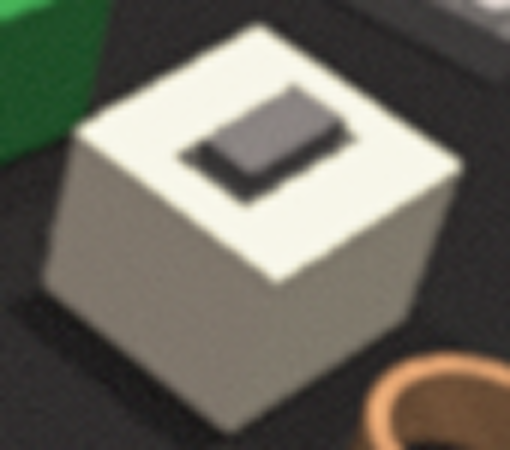

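View pics/crop4.png

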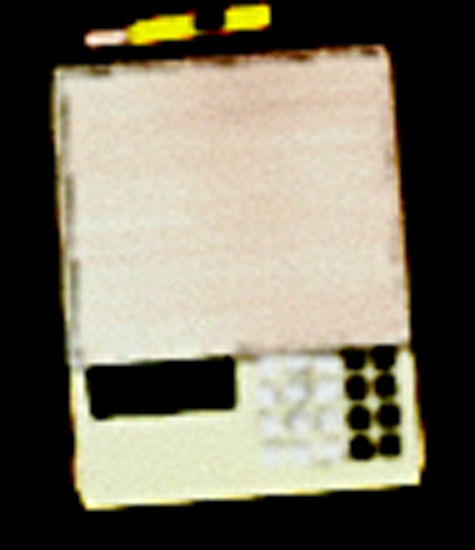

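```bash
python3 - <<'E'
from h import *
s=load('scene0');t=load('top0')
def cor(s,L,k,o,z):
    P=np.array([onz(s,a/k+o[0]-.4,b/k+o[1]-.4,z)[:2] for a,b in L]); 
    print(np.round(P,4).tolist(),'c',np.round(P.mean(0),4),'len',np.round(np.linalg.norm(P-np.roll(P,-1,0),axis=1),3)); 
    e=P-np.roll(P,-1,0); print(np.round(np.degrees(np.arctan2(e[:,1],e[:,0])),1))
cor(s,[(140,235),(427,65),(663,258),(365,460)],5,(225,150),.09)
cor(t,[(55,66),(387,48),(410,347),(72,365)],5,(215,170),.09)
print('deck')
cor(s,[(76,130),(260,22),(464,165),(277,284)],6,(360,135),.105)
cor(t,[(60,60),(273,52),(275,268),(58,270)],5,(125,160),.105)
print('castop')
cor(s,[(208,143),(296,86),(342,123),(248,176)],6,(360,135),.117)
cor(t,[(106,129),(216,124),(218,186),(106,190)],5,(125,160),.117)
E
```

```text
[[0.427, -0.0991], [0.4091, 0.0975], [0.5905, 0.1082], [0.6068, -0.0889]] c [0.5083 0.0044] len [0.197 0.182 0.198 0.18 ]
[ -84.8 -176.6   94.7    3.2]
[[0.5867, 0.1039], [0.5985, -0.0923], [0.4213, -0.1065], [0.4097, 0.0901]] c [ 0.5041 -0.0012] len [0.197 0.178 0.197 0.178]
[  93.5    4.6  -86.6 -175.5]
deck
[[0.4985, 0.2413], [0.4918, 0.3653], [0.615, 0.3672], [0.6204, 0.244]] c [0.5564 0.3045] len [0.124 0.123 0.123 0.122]
[ -86.9 -179.1   92.5    1.3]
[[0.6159, 0.3645], [0.6213, 0.2394], [0.4932, 0.2338], [0.4913, 0.36]] c [0.5554 0.2994] len [0.125 0.128 0.126 0.125]
[  92.5    2.5  -89.2 -177.9]
castop
[[0.5473, 0.2724], [0.5424, 0.3327], [0.572, 0.331], [0.5728, 0.2714]] c [0.5586 0.3019] len [0.06  0.03  0.06  0.026]
[-85.4 176.7  90.8  -2.4]
[[0.5725, 0.3324], [0.5758, 0.2686], [0.5393, 0.266], [0.5366, 0.3309]] c [0.5561 0.2995] len [0.064 0.037 0.065 0.036]
[  92.9    4.   -87.6 -177.5]
```

```bash
cat >> h.py <<'E'
from scipy.spatial.transform import Rotation as Ro
def plan(p,yaw,n,hand):
    # yaw: world angle of tool y, tool pointing down
    st=manip.sense(); R0=Ro.from_quat(st['tool_rot']); p0=np.array(st['tcp_pos'])
    y=np.array([np.cos(yaw),np.sin(yaw),0]); z=np.array([0,0,-1.]); x=np.cross(y,z)
    R1=Ro.from_matrix(np.stack([x,y,z],1)); rv=(R0.inv()*R1).as_rotvec()
    for i in range(n):
        R=R0*Ro.from_rotvec(rv*i/n); d=R.inv().apply((np.array(p)-p0)/n)*1000
        print('[%.1f,%.1f,%.1f,%.3f,%.3f,%.3f,%s],'%(*d,*(rv/n),hand),end='')
    print(); print(p0,np.round(R0.as_matrix(),3).tolist(),'dist/row',np.linalg.norm(np.array(p)-p0)/n*1000)
E
python3 - <<'E'
from h import *
plan([.5565,.3015,.24],np.radians(2.5),12,-1)
E
```

```text
[-37.7,-15.1,-3.3,-0.000,0.000,0.104,-1],[-39.0,-11.1,-3.3,-0.000,0.000,0.104,-1],[-40.0,-7.0,-3.3,-0.000,0.000,0.104,-1],[-40.5,-2.8,-3.4,-0.000,0.000,0.104,-1],[-40.6,1.4,-3.4,-0.000,0.000,0.104,-1],[-40.2,5.6,-3.4,-0.000,0.000,0.104,-1],[-39.4,9.8,-3.4,-0.000,0.000,0.104,-1],[-38.2,13.8,-3.4,-0.000,0.000,0.104,-1],[-36.5,17.7,-3.4,-0.000,0.000,0.104,-1],[-34.5,21.4,-3.4,-0.000,0.000,0.104,-1],[-32.1,24.9,-3.4,-0.000,0.000,0.104,-1],[-29.3,28.1,-3.4,-0.000,0.000,0.104,-1],
[0.17169801 0.60031733 0.19975139] [[-0.961, 0.275, -0.001], [0.275, 0.961, -0.002], [0.0, -0.002, -1.0]] dist/row 40.738351650583944
```

Call:
servo_tool(
  motion=[
    [-38, -15, -4, 0, 0, 0.104, -1],
    [-39, -11, -4, 0, 0, 0.104, -1],
    [-40, -7, -4, 0, 0, 0.104, -1],
    [-40, -3, -4, 0, 0, 0.104, -1],
    [-40, 1, -3, 0, 0, 0.104, -1],
    [-40, 6, -3, 0, 0, 0.104, -1],
    [-39, 10, -3, 0, 0, 0.104, -1],
    [-38, 14, -3, 0, 0, 0.104, -1],
    [-36, 18, -3, 0, 0, 0.104, -1],
    [-34, 21, -3, 0, 0, 0.104, -1],
  ],
)

```text
t: 0.98
tcp_pos: [0.4889, 0.3447, 0.2296]
tool_rot: [0.625, 0.78, -0.004, -0.002]
force: [-0.0, 0.8, -0.2]
finger_gap: 0.0
```

```bash
python3 - <<'E'
from h import *
snap('wrist','w1')
plan([.5565,.3015,.20],np.radians(2.5),5,-1)
print(manip.sense())
E
```

```text
[-9.9,10.1,6.1,-0.000,0.001,0.033,-1],[-9.6,10.4,6.1,-0.000,0.001,0.033,-1],[-9.2,10.7,6.1,-0.000,0.001,0.033,-1],[-8.9,11.0,6.1,-0.000,0.001,0.033,-1],[-8.5,11.3,6.1,-0.000,0.001,0.033,-1],
[0.4969036  0.33960118 0.23030761] [[-0.209, 0.978, -0.0], [0.978, 0.209, -0.007], [-0.006, -0.001, -1.0]] dist/row 15.39088204581572
{'t': 1.0333, 'q': array([ 0.41732922,  0.4659159 ,  1.45557801, -0.00633478,  1.22288079,
        0.20891494]), 'qd': array([ 0.06587566, -0.00767756,  0.01505973,  0.04600143, -0.02981423,
       -0.09470803]), 'tau': array([  8.90786916, -44.54927087, -13.90625238,   1.53615586,
         1.09578632,   0.13165615]), 'tcp_pos': array([0.4969036 , 0.33960118, 0.23030761]), 'tool_rot': array([ 0.62887282,  0.77750124, -0.00259262,  0.00201754]), 'force': array([ 3.76127405, -2.20187241,  0.45000216]), 'ft_torque': array([-0.02741633, -0.15433572,  0.01746942]), 'finger_gap': -0.0004024055097247219}
```

View pics/w1.png

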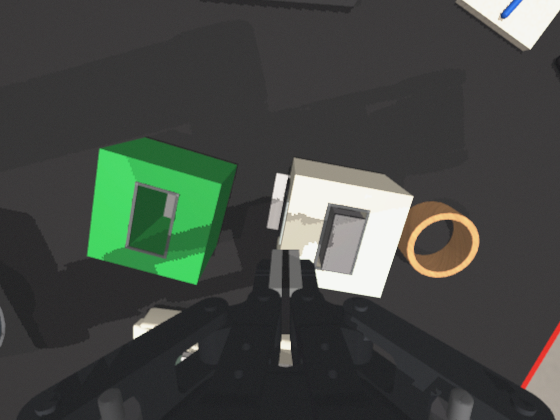

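```bash
python3 - <<'E'
from h import *
plan([.5565,.265,.23],np.radians(2.5),5,-1)
E
```

```text
[-17.1,8.5,0.2,-0.000,0.001,0.033,-1],[-16.8,9.1,0.1,-0.000,0.001,0.033,-1],[-16.5,9.7,0.1,-0.000,0.001,0.033,-1],[-16.1,10.2,0.1,-0.000,0.001,0.033,-1],[-15.8,10.7,0.1,-0.000,0.001,0.033,-1],
[0.4969036  0.33960118 0.23030761] [[-0.209, 0.978, -0.0], [0.978, 0.209, -0.007], [-0.006, -0.001, -1.0]] dist/row 19.096764883844926
```

Call:
servo_tool(
  motion=[
    [-17, 9, 0, 0, 0, 0.035, -1],
    [-17, 9, 0, 0, 0, 0.035, -1],
    [-17, 10, 0, 0, 0.005, 0.035, -1],
    [-16, 10, 0, 0, 0, 0.035, -1],
    [-16, 11, 0, 0, 0, 0.035, -1],
    [0, 0, 0, 0, 0, 0, -1],
    [0, 0, 0, 0, 0, 0, -1],
  ],
)

```text
t: 1.62
tcp_pos: [0.5619, 0.2559, 0.228]
tool_rot: [0.7, 0.714, -0.002, -0.001]
force: [-0.6, 0.8, -0.0]
finger_gap: -0.0
```

```bash
python3 - <<'E'
from h import *
s=snap('wrist','w2'); f=s['frame']
x0,y0=200,60
cv2.imwrite('pics/w2c.png',cv2.resize(f[y0:y0+200,x0:x0+260],None,fx=3,fy=3,interpolation=cv2.INTER_CUBIC)[:,:,::-1])
plan([.5565,.3015,.20],np.radians(2.5),5,-1)
print(manip.sense()['force'])
E
```

```text
[9.2,-0.9,5.6,-0.001,0.001,-0.005,-1],[9.2,-0.8,5.6,-0.001,0.001,-0.005,-1],[9.2,-0.8,5.6,-0.001,0.001,-0.005,-1],[9.2,-0.8,5.6,-0.001,0.001,-0.005,-1],[9.2,-0.7,5.6,-0.001,0.001,-0.005,-1],
[0.56192937 0.2558285  0.22796701] [[-0.021, 1.0, -0.004], [1.0, 0.021, -0.003], [-0.003, -0.004, -1.0]] dist/row 10.765719430618343
[ 0.45702193 -0.2229044  -0.6469052 ]
```

View pics/w2c.png

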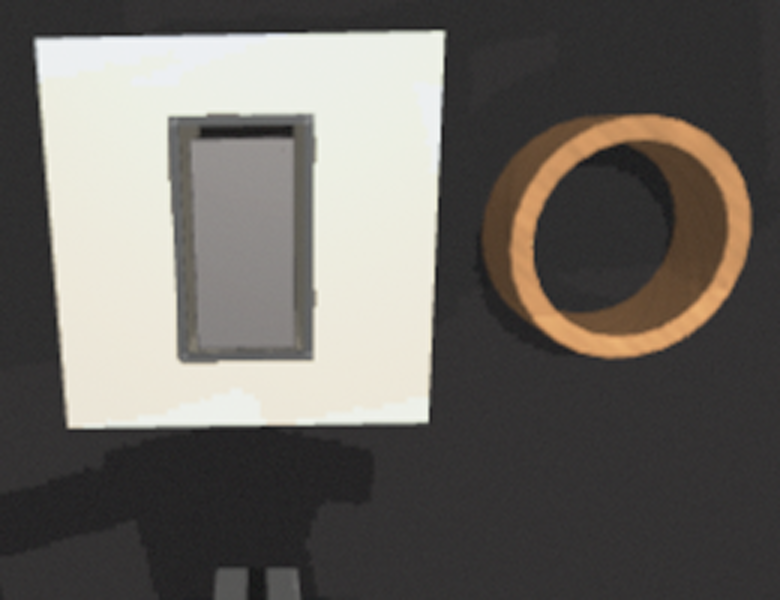

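The wrist crop shows the off-white deck, with the grey cassette top at crop (192–295, 138–350) and the tape roll to its right.

```bash
python3 - <<'E'
from h import *
s=load('w2')
def cor(L,z):
    P=np.array([onz(s,(a+.5)/3+200-.5,(b+.5)/3+60-.5,z)[:2] for a,b in L]); e=P-np.roll(P,-1,0)
    print('c',np.round(P.mean(0),4),'len',np.round(np.linalg.norm(e,axis=1),3),np.round(np.degrees(np.arctan2(e[:,1],e[:,0])),1))
cor([(35,38),(446,30),(429,423),(68,429)],.105)
cor([(169,116),(314,115),(313,358),(180,361)],.105)
cor([(190,138),(295,138),(294,349),(194,351)],.117)
print(s['world_from_camera'][:3,3])
E
```

```text
c [0.5559 0.3012] len [0.121 0.121 0.121 0.121] [-177.8   92.1    2.2  -87.9]
c [0.5557 0.3012] len [0.044 0.075 0.043 0.076] [-178.5   92.     2.5  -87.8]
c [0.5557 0.301 ] len [0.031 0.063 0.031 0.063] [-178.8   91.6    2.4  -89. ]
[0.56007139 0.33562228 0.4018084 ]
```

```bash
python3 - <<'E'
from h import *
plan([.5557,.3011,.135],np.radians(2.1),6,-1)
E
```

```text
[7.6,-0.8,15.5,-0.001,0.000,-0.003,-1],[7.6,-0.8,15.5,-0.001,0.000,-0.003,-1],[7.6,-0.8,15.5,-0.001,0.000,-0.003,-1],[7.6,-0.8,15.5,-0.001,0.000,-0.003,-1],[7.6,-0.8,15.5,-0.001,0.000,-0.003,-1],[7.6,-0.8,15.5,-0.001,0.000,-0.003,-1],
[0.56192937 0.2558285  0.22796701] [[-0.021, 1.0, -0.004], [1.0, 0.021, -0.003], [-0.003, -0.004, -1.0]] dist/row 17.26523432794219
```

Call:
servo_tool(
  motion=[
    [9, -1, 15, -0.004, 0.003, 0, -1],
    [9, -1, 15, 0, 0, 0, -1],
    [9, -1, 15, 0, 0, 0, -1],
    [9, -1, 15, 0, 0, 0, -1],
    [9, -1, 15, 0, 0, 0, -1],
    [0, 0, 10, 0, 0, 0, -1],
    [0, 0, 0, 0, 0, 0, -1],
    [0, 0, 0, 0, 0, 0, -1],
  ],
)

```text
t: 2.33
tcp_pos: [0.5496, 0.3098, 0.1406]
tool_rot: [0.695, 0.719, 0.001, -0.001]
force: [0.8, -0.1, -0.3]
finger_gap: -0.003
```

```bash
python3 - <<'E'
from h import *
plan([.5557,.3011,.125],np.radians(2.1),3,-1)
print(manip.sense()['force'])
E
```

```text
[-3.0,1.9,5.2,-0.000,-0.001,-0.001,-1],[-3.0,1.9,5.2,-0.000,-0.001,-0.001,-1],[-3.0,1.9,5.2,-0.000,-0.001,-0.001,-1],
[0.54963771 0.30977093 0.14063188] [[-0.034, 0.999, -0.0], [0.999, 0.034, 0.002], [0.002, -0.0, -1.0]] dist/row 6.2919003874782575
[ 0.7712107  -0.14804409 -0.26415341]
```

Call:
servo_tool(
  motion=[
    [-3, 2, 4, 0, 0, 0, -1],
    [-3, 2, 4, 0, 0, 0, -1],
    [-1, 1, 4, 0, 0, 0, -1],
    [0, 0, 0, 0, 0, 0, -1],
    [0, 0, 0, 0, 0, 0, -1],
  ],
)

```text
t: 2.75
tcp_pos: [0.5572, 0.3017, 0.1306]
tool_rot: [0.695, 0.719, 0.003, 0.001]
force: [0.2, -1.0, -0.1]
finger_gap: 0.002
```

```bash
python3 - <<'E'
from h import *
plan([.5557,.3011,.109],np.radians(2.1),1,-1)
print(manip.sense()['force'])
E
```

```text
[-0.6,-1.6,21.6,0.005,-0.003,-0.003,-1],
[0.55722454 0.30168771 0.13058832] [[-0.034, 0.999, 0.005], [0.999, 0.034, 0.003], [0.003, 0.005, -1.0]] dist/row 21.650058472619286
[ 0.23424287 -0.97176326 -0.14852599]
```

Call:
servo_tool(
  motion=[
    [-0.5, -1, 3, 0.004, -0.003, 0, -1],
    [0, 0, 3, 0, 0, 0, -1],
    [0, 0, 3, 0, 0, 0, -1],
    [0, 0, 2, 0, 0, 0, -1],
    [0, 0, 2, 0, 0, 0, -1],
    [0, 0, 2, 0, 0, 0, -1],
  ],
)

```text
t: 3.25
tcp_pos: [0.5575, 0.3006, 0.1155]
tool_rot: [0.696, 0.718, 0.001, 0.001]
force: [0.8, -0.0, -0.6]
finger_gap: -0.001
```

Call:
servo_tool(
  motion=[
    [-0.5, -1, 2, 0, 0, 0, -1],
    [0, 0, 2, 0, 0, 0, -1],
    [0, 0, 2, 0, 0, 0, -1],
  ],
)

```text
t: 3.5
tcp_pos: [0.5562, 0.3002, 0.1086]
tool_rot: [0.696, 0.718, 0.001, 0.001]
force: [0.1, 0.7, -0.0]
finger_gap: -0.0
```

```bash
python3 - <<'E'
from h import *
print(manip.sense())
s=snap('wrist','w3'); f=s['frame']
cv2.imwrite('pics/w3.png',f[:,:,::-1])
t=snap('scene','s3')['frame']
cv2.imwrite('pics/s3c.png',cv2.resize(t[100:250,330:480],None,fx=4,fy=4,interpolation=cv2.INTER_CUBIC)[:,:,::-1])
E
```

```text
{'t': 3.5, 'q': array([ 3.18450661e-01,  6.45288250e-01,  1.49703169e+00, -2.17822056e-04,
        9.96672780e-01,  2.86088867e-01]), 'qd': array([-0.00052851,  0.03489521,  0.02422083,  0.00126507, -0.0516569 ,
       -0.00210646]), 'tau': array([ 5.04856085e-03, -4.66151941e+01, -1.49605224e+01, -5.03731317e-04,
        3.37278424e-02, -8.78996161e-05]), 'tcp_pos': array([0.55620425, 0.30017758, 0.10862681]), 'tool_rot': array([6.95530090e-01, 7.18495787e-01, 1.10866198e-03, 6.84952470e-04]), 'force': array([ 0.143855  ,  0.66734992, -0.00879567]), 'ft_torque': array([0.02127421, 0.03796724, 0.0715092 ]), 'finger_gap': -0.0004877155989040681}
```

View pics/w3.png

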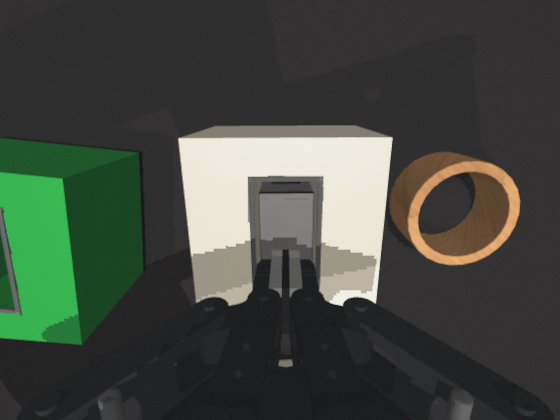

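View pics/s3c.png

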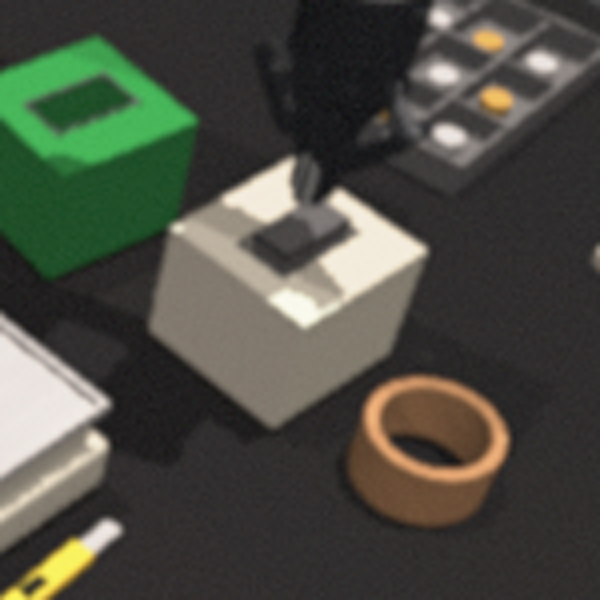

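```bash
python3 - <<'E'
from h import *
p=manip.sense()['tcp_pos']
for n in('s3','w3'):
    s=load(n); print(n,proj(s,p),proj(s,p+[0,0,.015]),proj(s,[.5557,.3011,.117]),proj(s,[.5557,.3011,.109]))
s=load('s3');w=load('w3')
cv2.imwrite('pics/w3c.png',cv2.resize(w['frame'][160:320,220:350],None,fx=4,fy=4,interpolation=cv2.INTER_CUBIC)[:,:,::-1])
cv2.imwrite('pics/s3d.png',cv2.resize(s['frame'][130:180,375:450],None,fx=10,fy=10,interpolation=cv2.INTER_CUBIC)[:,:,::-1])
E
```

```text
s3 [403.28161454 158.65797288] [404.53259516 154.43676061] [404.22946049 156.04584305] [403.56394221 158.28828896]
w3 [286.0003854  239.49203176] [286.14498472 250.55074383] [285.81762762 243.99605934] [285.75327633 238.33208481]
```

View pics/w3c.png

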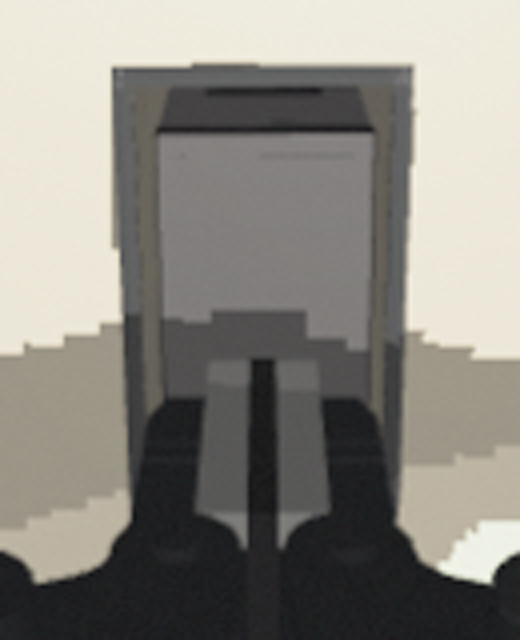

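View pics/s3d.png

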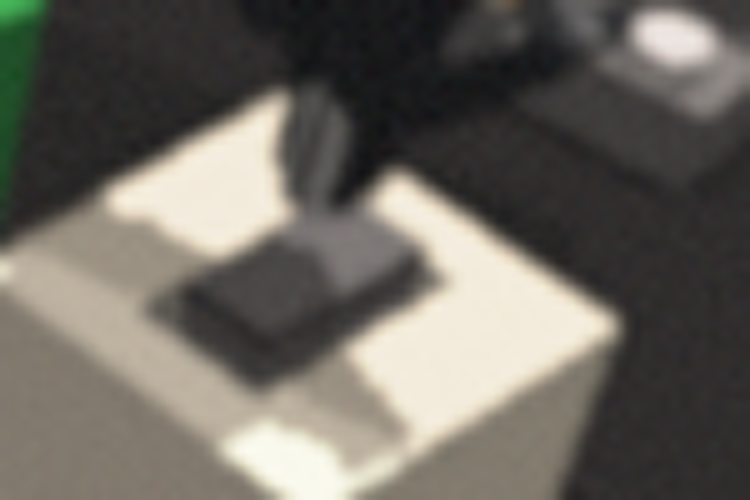

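The fingertips look about 15 mm higher than the reported TCP: tip at wrist pixel (285,250) against a projected (286,239). The top hasn't been touched yet and the force agrees. I'll keep going down in small steps, guided by force.

Call:
servo_tool(
  motion=[
    [0, 0, 2, 0, 0, 0, -1],
    [0, 0, 2, 0, 0, 0, -1],
    [0, 0, 2, 0, 0, 0, -1],
  ],
)

```text
t: 3.85
tcp_pos: [0.5564, 0.3003, 0.1025]
tool_rot: [0.695, 0.719, 0.001, 0.001]
force: [-0.3, -0.3, -1.0]
finger_gap: -0.001
```

Call:
servo_tool(
  motion=[
    [0, 0, 2, 0, 0, 0, -1],
    [0, 0, 2, 0, 0, 0, -1],
  ],
)

```text
t: 4.02
tcp_pos: [0.5566, 0.3003, 0.0982]
tool_rot: [0.695, 0.719, 0.001, 0.001]
force: [-0.1, 1.2, -0.5]
finger_gap: 0.002
```

```bash
python3 - <<'E'
from h import *
s=snap('wrist','w4'); f=s['frame']
a=cv2.resize(f[160:320,220:350],None,fx=3.5,fy=3.5,interpolation=cv2.INTER_CUBIC)
t=snap('scene','s4')['frame']
b=cv2.resize(t[130:180,385:425],None,fx=8,fy=11.2,interpolation=cv2.INTER_CUBIC)
cv2.imwrite('pics/c4.png',np.hstack([a,b])[:,:,::-1])
p=manip.sense()['tcp_pos'];s=load('s4'); w=load('w4');print(proj(s,p),proj(w,p),proj(w,p+[0,0,.015]))
E
```

```text
[402.54462984 161.60994579] [285.98855756 239.49056394] [286.1513718  250.54153919]
```

View pics/c4.png

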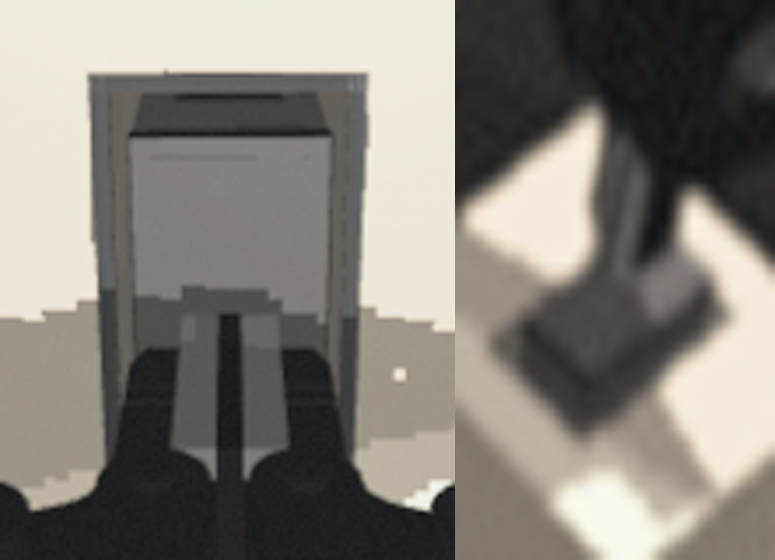

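Call:
servo_tool(
  motion=[
    [0, 0, 2, 0, 0, 0, -1],
    [0, 0, 2, 0, 0, 0, -1],
  ],
)

```text
t: 4.28
tcp_pos: [0.5566, 0.3003, 0.094]
tool_rot: [0.696, 0.719, 0.001, 0.001]
force: [-0.8, -0.1, 0.5]
finger_gap: -0.002
```

Call:
servo_tool(
  motion=[
    [0, 0, 2, 0, 0, 0, -1],
    [0, 0, 2, 0, 0, 0, -1],
  ],
)

```text
t: 4.45
tcp_pos: [0.5567, 0.3004, 0.0897]
tool_rot: [0.696, 0.719, 0.002, 0.001]
force: [-0.1, 0.3, -0.5]
finger_gap: -0.001
```

```bash
cat > v.py <<'E'
from h import *
import sys
n=sys.argv[1]
s=snap('wrist','w'+n); f=s['frame']
a=cv2.resize(f[160:320,220:350],None,fx=3.5,fy=3.5,interpolation=cv2.INTER_CUBIC)
t=snap('scene','s'+n)['frame']
b=cv2.resize(t[130:180,385:425],None,fx=8,fy=11.2,interpolation=cv2.INTER_CUBIC)
cv2.imwrite(f'pics/c{n}.png',np.hstack([a,b])[:,:,::-1])
st=manip.sense();p=st['tcp_pos'];print(st['t'],p,st['force'],proj(load('s'+n),p))
E
python3 v.py 5
```

```text
4.55 [0.55633048 0.30024474 0.08937913] [-0.6217127   0.79753492  0.21147592] [401.90669696 163.93619023]
```

View pics/c5.png

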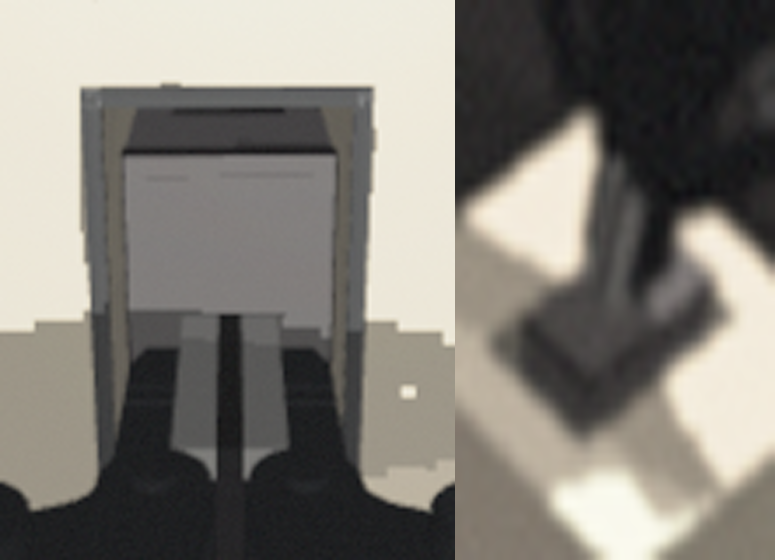

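```bash
python3 - <<'E'
from h import *
for n,sc,L in(('w3',4,[(112,68),(413,66)]),('w4',3.5,[(90,75),(367,75)]),('w5',3.5,[(82,88),(373,88)])):
    s=load(n)
    for z in(.105,.12,.135):
        P=[onz(s,a/sc+220,b/sc+160,z)[:2] for a,b in L]; print(n,z,np.round(P,4).tolist(),np.round(np.linalg.norm(P[0]-P[1]),4))
    print(s['world_from_camera'][:3,3])
# scene: cassette top height s3 vs s0
E
```

```text
w3 0.105 [[0.5324, 0.3377], [0.5764, 0.3394]] 0.044
w3 0.12 [[0.5341, 0.3412], [0.5743, 0.3428]] 0.0403
w3 0.135 [[0.5358, 0.3447], [0.5723, 0.3461]] 0.0365
[0.55229039 0.37945223 0.28263683]
w4 0.105 [[0.5327, 0.3378], [0.5764, 0.3391]] 0.0437
w4 0.12 [[0.5344, 0.3415], [0.5742, 0.3428]] 0.0398
w4 0.135 [[0.5362, 0.3453], [0.5721, 0.3464]] 0.0359
[0.55248702 0.3795707  0.27217559]
w5 0.105 [[0.5326, 0.3379], [0.5763, 0.3392]] 0.0438
w5 0.12 [[0.5345, 0.3418], [0.5741, 0.3431]] 0.0396
w5 0.135 [[0.5364, 0.3457], [0.5719, 0.3469]] 0.0355
[0.55259672 0.37958992 0.26369569]
```

Deck size checks put the camera and TCP pose at the right height, so the real fingertips sit about 28 mm behind the reported TCP. I'll continue down until contact.

Call:
servo_tool(
  motion=[
    [0, 0, 2, 0, 0, 0, -1],
    [0, 0, 1, 0, 0, 0, -1],
  ],
)

```text
t: 4.72
tcp_pos: [0.5565, 0.3003, 0.0864]
tool_rot: [0.695, 0.719, 0.001, 0.001]
force: [-1.4, -0.4, 4.5]
finger_gap: 0.001
```

Call:
servo_tool(
  motion=[
    [0, 0, 2, 0, 0, 0, -1],
    [0, 0, 2, 0, 0, 0, -1],
  ],
)

```text
t: 4.88
tcp_pos: [0.5571, 0.3005, 0.0842]
tool_rot: [0.695, 0.719, 0.002, 0.001]
force: [-1.6, -0.5, 7.9]
finger_gap: -0.001
```

Call:
servo_tool(
  motion=[
    [0, 0, 2, 0, 0, 0, -1],
    [0, 0, 1.5, 0, 0, 0, -1],
  ],
)

```text
t: 5.05
tcp_pos: [0.5574, 0.3005, 0.083]
tool_rot: [0.695, 0.719, 0.002, 0.002]
force: [-2.0, -0.6, 7.4]
finger_gap: -0.0
```

Call:
servo_tool(
  motion=[
    [0, 0, 3, 0, 0, 0, -1],
    [0, 0, 3, 0, 0, 0, -1],
    [0, 0, 3, 0, 0, 0, -1],
  ],
)

```text
t: 5.3
tcp_pos: [0.5574, 0.3005, 0.0782]
tool_rot: [0.695, 0.719, 0.003, 0.002]
force: [-2.9, -0.8, 16.6]
finger_gap: -0.001
```

Call:
servo_tool(
  motion=[
    [0, 0, 3, 0, 0, 0, -1],
  ],
)

```text
t: 5.38
tcp_pos: [0.5575, 0.3006, 0.0781]
tool_rot: [0.695, 0.719, 0.003, 0.002]
force: [-6.3, -2.6, 26.1]
finger_gap: -0.002
```

```bash
python3 v.py 6
```

```text
5.4833 [0.55749911 0.30064077 0.07830025] [-5.4695797  -0.70173741 15.3503787 ] [401.43307308 167.10299879]
```

View pics/c6.png

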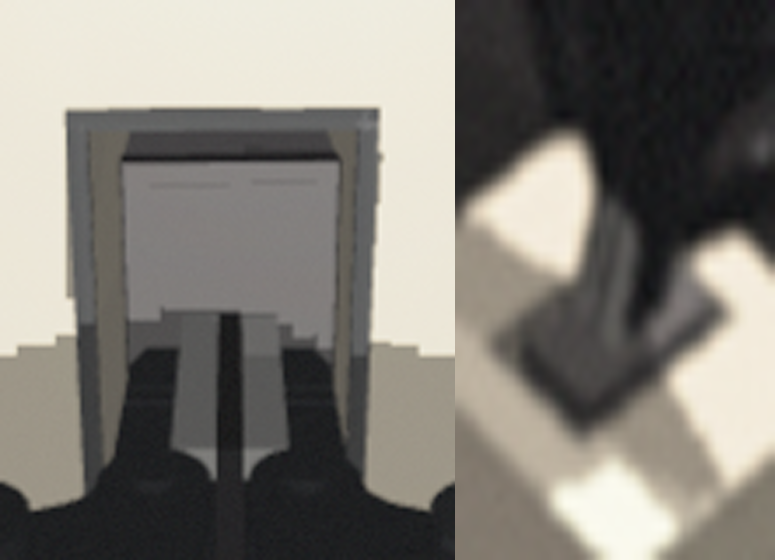

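The stop is reached: 26 N, about 9 mm of travel, and the top sits visibly lower. The real tip is about TCP + 31 mm. Now I'll lift clear.

Call:
servo_tool(
  motion=[
    [0, 0, -10, 0, 0, 0, -1],
    [0, 0, -20, 0, 0, 0, -1],
    [0, 0, -25, 0, 0, 0, -1],
    [0, 0, -25, 0, 0, 0, -1],
    [0, 0, -25, 0, 0, 0, -1],
    [0, 0, -15, 0, 0, 0, 0],
    [0, 0, 0, 0, 0, 0, 1],
    [0, 0, 0, 0, 0, 0, 1],
    [0, 0, 0, 0, 0, 0, 1],
    [0, 0, 0, 0, 0, 0, 1],
    [0, 0, 0, 0, 0, 0, 1],
    [0, 0, 0, 0, 0, 0, 1],
  ],
)

```text
t: 6.48
tcp_pos: [0.5548, 0.2999, 0.2018]
tool_rot: [0.695, 0.719, 0.001, 0.001]
force: [0.2, 0.1, 0.9]
finger_gap: 0.974
```

```bash
python3 v.py 7; python3 - <<'E'
from h import *
w=load('w7')['frame'];s=load('s7')['frame']
cv2.imwrite('pics/c7b.png',np.hstack([cv2.resize(w[60:330,150:430],(400,386)),cv2.resize(s[80:210,340:470],(386,386))])[:,:,::-1])
print(manip.sense()['finger_gap'])
E
```

```text
6.5833 [0.55477811 0.29993006 0.20179574] [-0.51561938 -0.171112    0.09747866] [411.16677239 130.63444114]
1.0001961028242743
```

View pics/c7b.png

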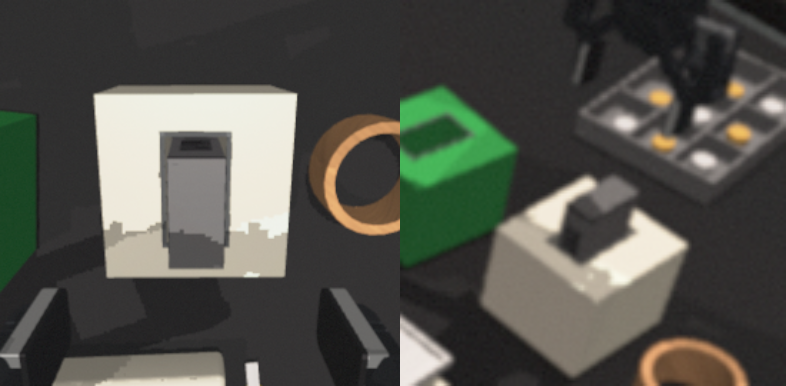

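The cassette has sprung up (top at c7b pixel (195,150), well above the deck) and sits midway between the open pads. Descending to grip across its 30 mm.

Call:
servo_tool(
  motion=[
    [1, 1, 18, 0, 0, 0, 0.5],
    [0, 0, 20, 0, 0, 0, 0.3],
    [0, 0, 20, 0, 0, 0, 0.3],
    [0, 0, 15, 0, 0, 0, 0.3],
    [0, 0, 8, 0, 0, 0, 0.3],
    [0, 0, 4, 0, 0, 0, 0.3],
    [0, 0, 0, 0, 0, 0, 0.3],
  ],
)

```text
t: 7.17
tcp_pos: [0.557, 0.3013, 0.1121]
tool_rot: [0.695, 0.719, 0.002, 0.001]
force: [-0.0, -0.9, 0.4]
finger_gap: 0.649
```

```bash
python3 v.py 8; python3 - <<'E'
from h import *
w=load('w8')['frame'];s=load('s8')['frame']
cv2.imwrite('pics/c8b.png',np.hstack([cv2.resize(w[100:370,150:430],(400,386)),cv2.resize(s[90:190,350:450],(386,386),interpolation=cv2.INTER_CUBIC)])[:,:,::-1])
print(manip.sense()['finger_gap'])
E
```

```text
7.2667 [0.55791454 0.30156123 0.11344922] [ 0.52968017 -0.20427127 -1.02715647] [404.65868587 157.43197688]
0.6545358569520361
```

View pics/c8b.png

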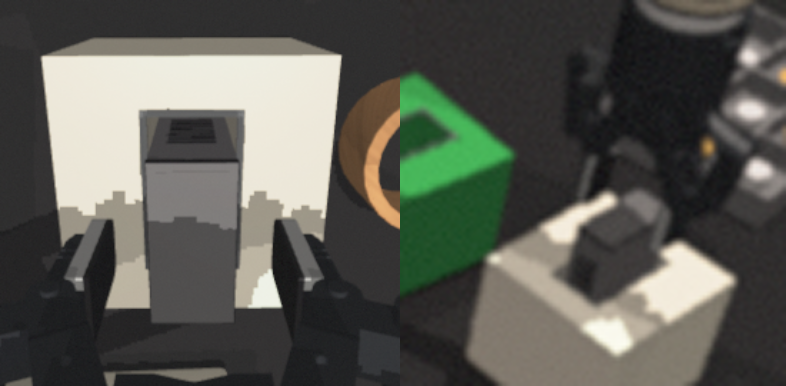

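Call:
servo_tool(
  motion=[
    [0, -2, 7, 0, 0, 0, 0.1],
    [0, 0, 7, 0, 0, 0, 0.0],
    [0, 0, 5, 0, 0, 0, 0.0],
    [0, 0, 3, 0, 0, 0, 0.0],
    [0, 0, 0, 0, 0, 0, 0.0],
  ],
)

```text
t: 7.68
tcp_pos: [0.5584, 0.3025, 0.0931]
tool_rot: [0.695, 0.719, 0.006, 0.004]
force: [-0.1, 0.2, -0.7]
finger_gap: 0.501
```

```bash
python3 v.py 9; python3 - <<'E'
from h import *
w=load('w9')['frame'];s=load('s9')['frame']
cv2.imwrite('pics/c9b.png',np.hstack([cv2.resize(w[100:370,150:430],(400,386)),cv2.resize(s[90:190,350:450],(386,386),interpolation=cv2.INTER_CUBIC)])[:,:,::-1])
print(manip.sense()['finger_gap'])
E
```

```text
7.7833 [0.5587037  0.30262968 0.09357029] [-0.79867428  0.26024084  0.16837057] [403.50680813 162.94086919]
0.499518215107324
```

View pics/c9b.png

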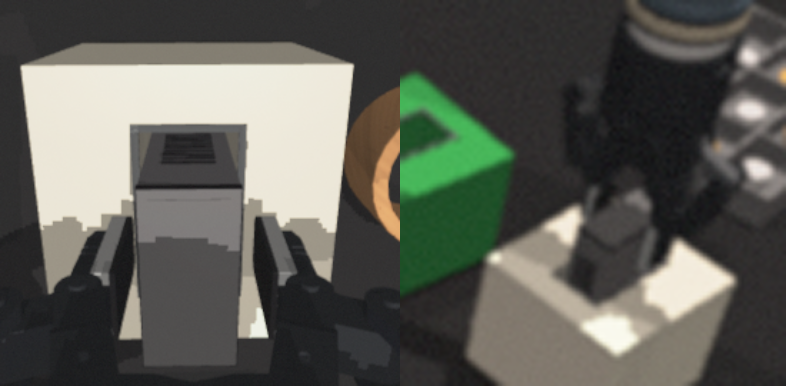

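```bash
python3 - <<'E'
from h import *
plan([.5557,.3011,.086],np.radians(2.1),1,0)
E
```

```text
[-1.4,-3.2,7.5,0.014,-0.003,-0.003,0],
[0.5587037  0.30262968 0.09357029] [[-0.034, 0.999, 0.014], [0.999, 0.034, 0.004], [0.003, 0.014, -1.0]] dist/row 8.286817721945706
```

Call:
servo_tool(
  motion=[
    [-1, -2, 3, 0.014, -0.003, 0, 0.0],
    [0, 0, 3, 0, 0, 0, 0.0],
    [0, 0, 0, 0, 0, 0, 0.0],
  ],
)

```text
t: 8.03
tcp_pos: [0.5572, 0.3017, 0.0878]
tool_rot: [0.695, 0.719, 0.0, 0.0]
force: [0.6, -0.6, -0.2]
finger_gap: 0.5
```

```bash
python3 - <<'E'
from h import *
plan([.5557,.3011,.086],np.radians(2.1),1,0)
w=snap('wrist','w10')
cv2.imwrite('pics/c10.png',cv2.resize(w['frame'][100:370,150:430],(600,579))[:,:,::-1])
E
```

```text
[-0.6,-1.6,1.8,0.001,-0.000,-0.003,0],
[0.55724008 0.3017061  0.08776328] [[-0.034, 0.999, 0.001], [0.999, 0.034, 0.0], [0.0, 0.001, -1.0]] dist/row 2.418335751032438
```

View pics/c10.png

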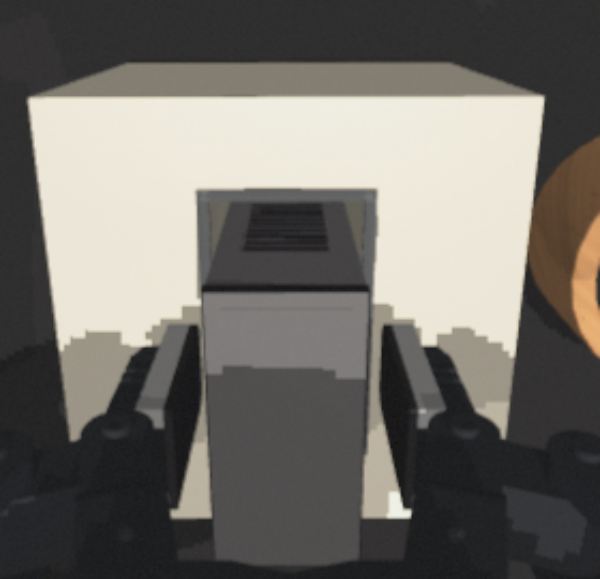

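Call:
servo_tool(
  motion=[
    [0, -1, 2, 0, 0, 0, 0.0],
    [0, 0, 2, 0, 0, 0, 0.0],
    [0, 0, 0, 0, 0, 0, -0.2],
    [0, 0, 0, 0, 0, 0, -1],
    [0, 0, 0, 0, 0, 0, -1],
    [0, 0, 0, 0, 0, 0, -1],
    [0, 0, 0, 0, 0, 0, -1],
    [0, 0, 0, 0, 0, 0, -1],
  ],
  grip_force=40,
)

```text
t: 8.75
tcp_pos: [0.5565, 0.3018, 0.084]
tool_rot: [0.695, 0.719, 0.001, 0.0]
force: [-0.3, 0.4, -0.2]
finger_gap: 0.341
```

```bash
python3 v.py 11; python3 - <<'E'
from h import *
w=load('w11')['frame'];s=load('s11')['frame']
cv2.imwrite('pics/c11b.png',np.hstack([cv2.resize(w[100:370,150:430],(400,386)),cv2.resize(s[90:190,350:450],(386,386),interpolation=cv2.INTER_CUBIC)])[:,:,::-1])
plan([.5557,.3011,.086],np.radians(2.1),1,0)
E
```

```text
8.85 [0.556463   0.30174003 0.08393636] [-0.06314408 -0.50967354  0.94909853] [401.89503498 165.22135225]
[-0.6,-0.8,-2.1,0.001,-0.000,-0.002,0],
[0.556463   0.30174003 0.08393636] [[-0.034, 0.999, 0.001], [0.999, 0.034, 0.0], [0.0, 0.001, -1.0]] dist/row 2.2913775824224687
```

View pics/c11b.png

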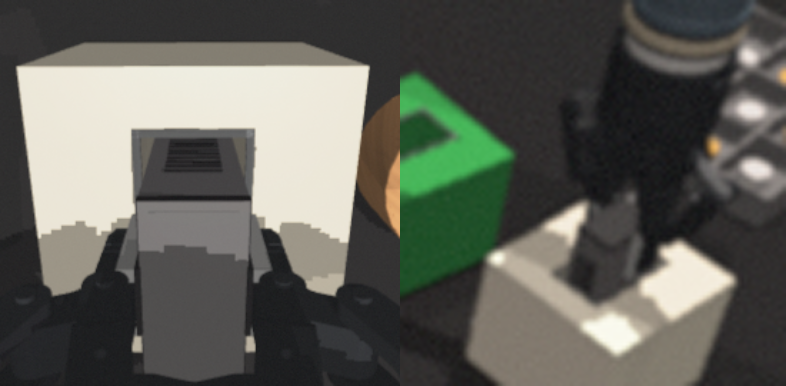

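The opening is 0.341 × 85 ≈ 29 mm, so the cassette is held. Lifting straight up.

Call:
servo_tool(
  motion=[
    [0, 0, -3, 0, 0, 0, -1],
    [0, 0, -6, 0, 0, 0, -1],
    [0, 0, -8, 0, 0, 0, -1],
    [0, 0, -8, 0, 0, 0, -1],
    [0, 0, -8, 0, 0, 0, -1],
  ],
)

```text
t: 9.27
tcp_pos: [0.5555, 0.301, 0.1168]
tool_rot: [0.695, 0.719, -0.001, -0.0]
force: [0.8, 0.2, -1.7]
finger_gap: 0.347
```

Call:
servo_tool(
  motion=[
    [0, 0, -10, 0, 0, 0, -1],
    [0, 0, -12, 0, 0, 0, -1],
    [0, 0, -15, 0, 0, 0, -1],
    [0, 0, -15, 0, 0, 0, -1],
    [0, 0, -10, 0, 0, 0, -1],
    [0, 0, 0, 0, 0, 0, -1],
    [0, 0, 0, 0, 0, 0, -1],
  ],
)

```text
t: 9.85
tcp_pos: [0.5549, 0.3015, 0.1893]
tool_rot: [0.695, 0.719, 0.0, 0.0]
force: [0.6, -0.8, -3.1]
finger_gap: 0.348
```

```bash
python3 - <<'E'
from h import *
w=snap('wrist','w12')['frame'];s=snap('scene','s12')['frame']
cv2.imwrite('pics/c12.png',np.hstack([cv2.resize(w[100:370,150:430],(400,386)),cv2.resize(s[70:200,340:470],(386,386),interpolation=cv2.INTER_CUBIC)])[:,:,::-1])
st=manip.sense();print(st['t'],st['tcp_pos'],st['force'],st['finger_gap'])
plan([.506,.0005,.195],np.radians(4),10,-1)
E
```

```text
9.95 [0.55481655 0.30140504 0.1885607 ] [ 0.14124911  0.25385301 -2.4284361 ] 0.34486305614348356
[-29.9,-5.9,-0.7,0.000,-0.000,-0.004,-1],[-29.9,-6.0,-0.7,0.000,-0.000,-0.004,-1],[-29.9,-6.1,-0.7,0.000,-0.000,-0.004,-1],[-29.8,-6.2,-0.7,0.000,-0.000,-0.004,-1],[-29.8,-6.3,-0.7,0.000,-0.000,-0.004,-1],[-29.8,-6.4,-0.6,0.000,-0.000,-0.004,-1],[-29.8,-6.5,-0.6,0.000,-0.000,-0.004,-1],[-29.7,-6.6,-0.6,0.000,-0.000,-0.004,-1],[-29.7,-6.8,-0.6,0.000,-0.000,-0.004,-1],[-29.7,-6.9,-0.6,0.000,-0.000,-0.004,-1],
[0.55481655 0.30140504 0.1885607 ] [[-0.034, 0.999, -0.0], [0.999, 0.034, 0.0], [0.0, -0.0, -1.0]] dist/row 30.490713732107093
```

View pics/c12.png

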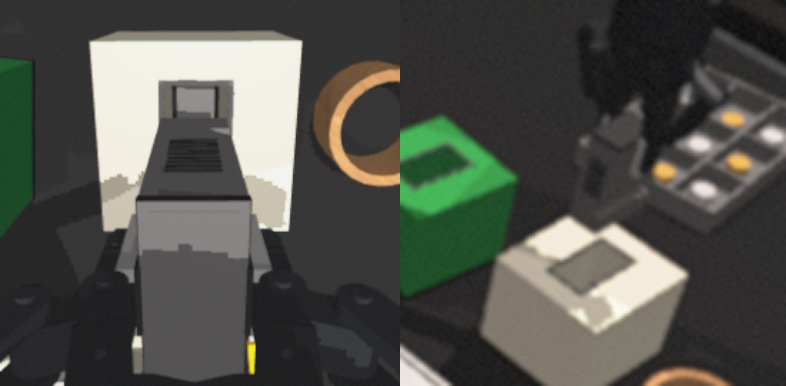

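Held clear of the dispenser: weight reads about 2.5 N and the underside is at about z = 0.166. Carrying it to the pan.

Call:
servo_tool(
  motion=[
    [-15, -3, 0, 0, 0, 0, -1],
    [-28, -6, 0, 0, 0, -0.004, -1],
    [-30, -6, 0, 0, 0, -0.004, -1],
    [-30, -6, 0, 0, 0, -0.004, -1],
    [-30, -6, 0, 0, 0, -0.004, -1],
    [-30, -6, 0, 0, 0, -0.004, -1],
    [-30, -6, 0, 0, 0, -0.004, -1],
    [-30, -7, 0, 0, 0, -0.004, -1],
    [-20, -4, 0, 0, 0, -0.004, -1],
    [-8, -2, 0, 0, 0, 0, -1],
    [0, 0, 0, 0, 0, 0, -1],
    [0, 0, 0, 0, 0, 0, -1],
  ],
)

```text
t: 10.95
tcp_pos: [0.5027, 0.0335, 0.1778]
tool_rot: [0.682, 0.731, -0.008, -0.008]
force: [-0.1, -0.5, -1.3]
finger_gap: 0.347
```

```bash
python3 - <<'E'
from h import *
snap('wrist','w13');snap('top','t13')
st=manip.sense();print(st['t'],st['tcp_pos'],st['force'],st['finger_gap'])
plan([.506,.001,.15],np.radians(4),4,-1)
E
```

```text
11.05 [0.50293297 0.03435075 0.1778851 ] [-0.43623892  0.24267997 -1.43618057] 0.34651933889609254
[-8.4,0.3,7.0,-0.006,-0.000,0.000,-1],[-8.4,0.3,7.0,-0.006,-0.000,0.000,-1],[-8.4,0.3,7.0,-0.006,-0.000,0.000,-1],[-8.4,0.2,7.0,-0.006,-0.000,0.000,-1],
[0.50293297 0.03435075 0.1778851 ] [[-0.071, 0.997, -0.023], [0.997, 0.071, -0.001], [0.0, -0.023, -1.0]] dist/row 10.895119765016872
```

View pics/w13.png

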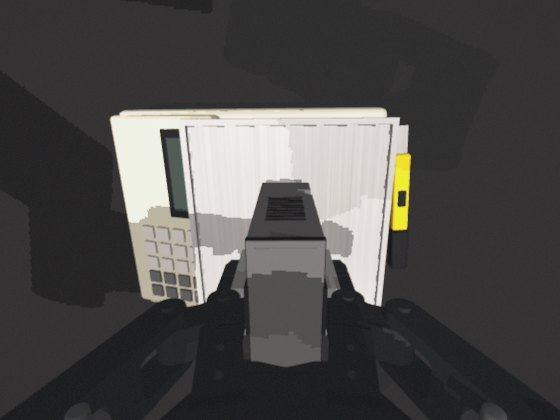

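```bash
python3 - <<'E'
from h import *
s=load('w13')
q=[(182,121),(399,121),(383,305),(203,304)]
P=np.array([onz(s,*p,.09)[:2] for p in q]); print(np.round(P,4), np.linalg.norm(P[0]-P[1]))
m=(P[0]+P[1])/2; d=((P[3]-P[0])/np.linalg.norm(P[3]-P[0])+(P[2]-P[1])/np.linalg.norm(P[2]-P[1]))/2
print(m,d,'centre',m+d*.0985, np.degrees(np.arctan2(*(P[1]-P[0])[::-1])))
E
```

```text
[[ 0.4107  0.0926]
 [ 0.587   0.105 ]
 [ 0.6032 -0.0691]
 [ 0.4257 -0.0832]] 0.17678541918070176
[0.49884694 0.09880473] [ 0.08884625 -0.99603903] centre [0.5075983  0.00069489] 4.043507708963482
```

All three views agree on the pan centre at about (0.507, 0.001). Moving over it and levelling.

Call:
servo_tool(
  motion=[
    [-8, 1, 3, -0.008, 0, 0, -1],
    [-9, 1, 6, -0.008, 0, 0, -1],
    [-8, 0, 8, -0.007, 0, 0, -1],
    [-5, 0, 8, 0, 0, 0, -1],
    [0, 0, 5, 0, 0, 0, -1],
    [0, 0, 0, 0, 0, 0, -1],
    [0, 0, 0, 0, 0, 0, -1],
  ],
)

```text
t: 11.63
tcp_pos: [0.5085, 0.0066, 0.1445]
tool_rot: [0.678, 0.735, 0.001, 0.001]
force: [-0.7, 0.4, -1.6]
finger_gap: 0.349
```

```bash
python3 - <<'E'
from h import *
st=manip.sense();print(st['t'],st['force'],st['finger_gap'])
plan([.5075,.001,.115],np.radians(4),1,-1)
w=snap('wrist','w14')['frame'];s=snap('scene','s14')['frame']
cv2.imwrite('pics/c14.png',np.hstack([cv2.resize(w[100:370,150:430],(400,386)),cv2.resize(s[110:260,220:370],(386,386),interpolation=cv2.INTER_CUBIC)])[:,:,::-1])
E
```

```text
11.6333 [-0.74940158  0.42420782 -1.63760837] 0.3485692227249169
[-5.5,-1.6,29.5,0.003,-0.001,0.010,-1],
[0.50853712 0.00656088 0.14454638] [[-0.08, 0.997, 0.003], [0.997, 0.08, 0.001], [0.001, 0.003, -1.0]] dist/row 30.083015431122874
```

View pics/c14.png

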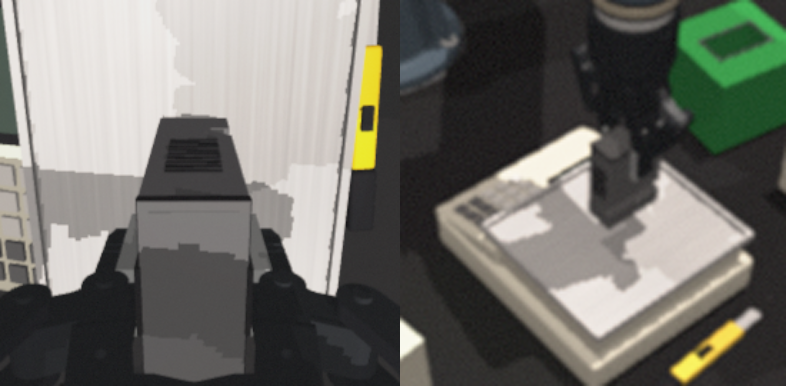

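Call:
servo_tool(
  motion=[
    [-2, -1, 5, 0.003, 0, 0.005, -1],
    [-2, 0, 7, 0, 0, 0, -1],
    [-1, 0, 6, 0, 0, 0, -1],
    [0, 0, 4, 0, 0, 0, -1],
    [0, 0, 1, 0, 0, 0, -1],
    [0, 0, 0, 0, 0, 0, -1],
  ],
)

```text
t: 12.23
tcp_pos: [0.5089, 0.0016, 0.1203]
tool_rot: [0.68, 0.733, 0.001, 0.001]
force: [0.5, -0.4, -2.1]
finger_gap: 0.347
```

```bash
python3 - <<'E'
from h import *
st=manip.sense();print(st['t'],st['force'],st['finger_gap'])
plan([.5075,.001,.108],np.radians(4),1,-1)
E
```

```text
12.2333 [ 0.45897549 -0.42656406 -2.09885591] 0.3467945230188283
[-0.5,-1.5,12.3,0.003,-0.000,0.006,-1],
[0.50890086 0.0016485  0.12029757] [[-0.076, 0.997, 0.003], [0.997, 0.076, 0.0], [0.0, 0.003, -1.0]] dist/row 12.394075076319778
```

Call:
servo_tool(
  motion=[
    [0, -1, 2, 0.003, 0, 0, -1],
    [0, 0, 2, 0, 0, 0, -1],
    [0, 0, 2, 0, 0, 0, -1],
    [0, 0, 1, 0, 0, 0, -1],
  ],
)

```text
t: 12.57
tcp_pos: [0.5081, 0.0016, 0.1129]
tool_rot: [0.68, 0.733, 0.0, -0.0]
force: [-0.3, 0.2, -2.9]
finger_gap: 0.341
```

Call:
servo_tool(
  motion=[
    [0, 0, 1, 0, 0, 0, -1],
    [0, 0, 1, 0, 0, 0, -1],
  ],
)

```text
t: 12.73
tcp_pos: [0.5083, 0.0016, 0.1108]
tool_rot: [0.68, 0.733, 0.0, 0.0]
force: [-1.1, -0.4, -1.1]
finger_gap: 0.343
```

Call:
servo_tool(
  motion=[
    [0, 0, 1, 0, 0, 0, -1],
    [0, 0, 0.5, 0, 0, 0, -1],
  ],
)

```text
t: 12.9
tcp_pos: [0.5083, 0.0016, 0.1091]
tool_rot: [0.68, 0.733, 0.0, 0.0]
force: [0.2, 0.8, -2.0]
finger_gap: 0.342
```

Call:
servo_tool(
  motion=[
    [0, 0, 1, 0, 0, 0, -1],
    [0, 0, 0.5, 0, 0, 0, -1],
  ],
)

```text
t: 13.07
tcp_pos: [0.5085, 0.0016, 0.1079]
tool_rot: [0.68, 0.733, 0.0, 0.0]
force: [-1.8, -0.6, 4.3]
finger_gap: 0.349
```

Contact at TCP z = 0.108, as predicted, with the force changing sign. Checking before release.

Call:
servo_tool(
  motion=[
    [0, 0, 0.3, 0, 0, 0, -1],
  ],
)

```text
t: 13.15
tcp_pos: [0.5085, 0.0016, 0.1079]
tool_rot: [0.68, 0.733, 0.0, 0.0]
force: [-0.5, -0.1, 1.4]
finger_gap: 0.346
```

```bash
python3 - <<'E'
from h import *
st=manip.sense();print(st['t'],st['force'],st['ft_torque'],st['tool_rot'],st['tcp_pos'])
w=snap('wrist','w15')['frame'];s=snap('scene','s15')['frame']
cv2.imwrite('pics/c15.png',np.hstack([cv2.resize(w[100:370,150:430],(400,386)),cv2.resize(s[110:260,220:370],(386,386),interpolation=cv2.INTER_CUBIC)])[:,:,::-1])
E
```

```text
13.15 [-0.54041795 -0.05296996  1.39886974] [0.04763815 0.19153838 0.04710055] [6.79715175e-01 7.33476057e-01 2.28427966e-04 3.20125386e-04] [0.50845075 0.00159634 0.10786851]
```

View pics/c15.png

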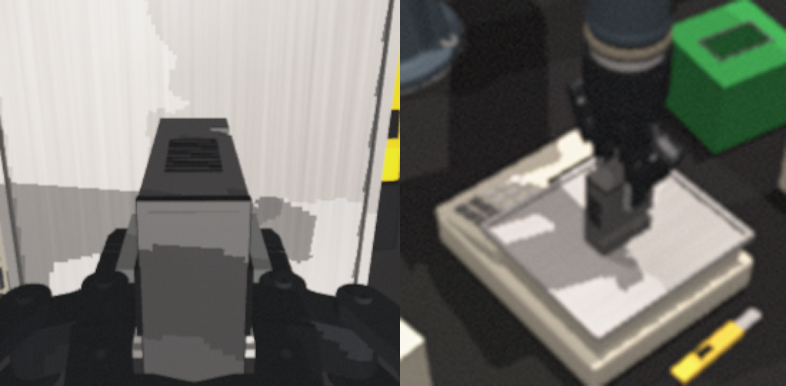

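Call:
servo_tool(
  motion=[
    [0, 0, 0, 0, 0, 0, -0.2],
    [0, 0, 0, 0, 0, 0, 0.0],
    [0, 0, 0, 0, 0, 0, 0.2],
    [0, 0, 0, 0, 0, 0, 0.3],
    [0, 0, 0, 0, 0, 0, 0.3],
  ],
)

```text
t: 13.67
tcp_pos: [0.51, 0.0013, 0.1084]
tool_rot: [0.68, 0.733, 0.001, 0.002]
force: [-0.5, -0.2, -0.6]
finger_gap: 0.648
```

Call:
servo_tool(
  motion=[
    [0, 0, -5, 0, 0, 0, 0.3],
    [0, 0, -10, 0, 0, 0, 0.3],
    [0, 0, -15, 0, 0, 0, 0.3],
    [0, 0, -20, 0, 0, 0, 0.3],
    [0, 0, -20, 0, 0, 0, 0.3],
    [0, 0, -20, 0, 0, 0, 0.3],
    [0, 0, -20, 0, 0, 0, 0.3],
    [0, 0, -10, 0, 0, 0, 0.3],
    [0, 0, 0, 0, 0, 0, 0.3],
  ],
)

```text
t: 14.42
tcp_pos: [0.5086, 0.0015, 0.2351]
tool_rot: [0.68, 0.733, 0.001, 0.001]
force: [-1.0, -0.4, 0.5]
finger_gap: 0.651
```

```bash
python3 - <<'E'
from h import *
st=manip.sense();print(st['t'],st['force'],st['tcp_pos'])
w=snap('wrist','w16')['frame'];s=snap('scene','s16')['frame'];snap('top','t16')
cv2.imwrite('pics/c16.png',np.hstack([cv2.resize(w[60:370,130:450],(400,386)),cv2.resize(s[110:260,220:370],(386,386),interpolation=cv2.INTER_CUBIC)])[:,:,::-1])
E
```

```text
14.4167 [-1.03419485 -0.40084718  0.46440205] [0.50859941 0.00153663 0.23507181]
```

View pics/c16.png

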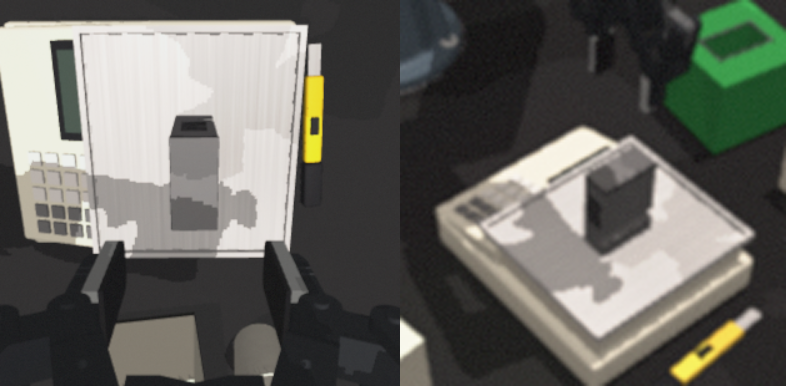

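View pics/s16.png

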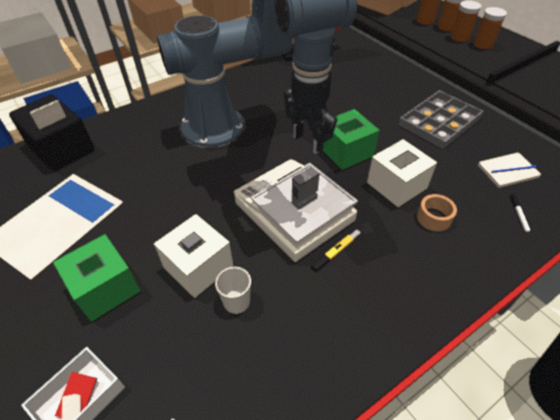

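```bash
python3 - <<'E'
from h import *
s=load('w16')
g=lambda a,b,z: onz(s,a/1.25+130-.4,b/1.245+60-.4,z)[:2]
T=np.array([g(*p,.175) for p in[(170,136),(218,136),(217,230),(171,230)]])
P=np.array([g(*p,.09) for p in[(77,33),(306,26),(290,257),(93,255)]])
for X in(T,P): print(X.mean(0),np.linalg.norm(X-np.roll(X,-1,0),axis=1))
a,b=load('scene0')['frame'],load('s16')['frame']
d=cv2.absdiff(a,b).max(2)
for n,(x0,x1,y0,y1) in dict(cup=(212,255,262,315),tape=(415,460,192,232),knife=(310,362,228,272),small=(175,205,228,255)).items(): print(n,(d[y0:y1,x0:x1]>40).sum())
E
```

```text
[0.50756785 0.00135629] [0.02932611 0.06333711 0.03042814 0.06331944]
[0.50556832 0.00059749] [0.17562895 0.19962854 0.18181602 0.19228367]
cup 0
tape 0
knife 0
small 0
```

The cassette top is at (0.5076, 0.0014) and the pan centre at (0.5056, 0.0006), so it is centred to within about 2 mm. The top's size matches z = 0.175, so it stands flat. The bystander image regions are unchanged. Handing in.

```bash
python3 - <<'E'
from h import *
print(manip.sign_off())
E
```

```text
the job is handed in; nothing more can be done
None
```

I pushed the broad cassette to its stop, it sprang up, and I lifted it out and set it upright in the middle of the scale's pan. I handed the job in at about 14.6 s with the gripper open and clear. No verdict is reported.

**Push and release:** the push reached the stop after about 9 mm of travel, with the force rising to 26 N. The cassette then rose by itself.

**Lift and set-down:** it was gripped across its 30 mm at 40 N and set down gently. Contact came at the predicted height, with a peak of about 4 N.

**Last checks:**
- **Position:** the cassette top measured (0.508, 0.001) against a pan centre of (0.506, 0.001), about 2 mm off.
- **Upright:** the top's measured size, 30 × 63 mm at a height of 175 mm, fits it standing flat on the pan.
- **Bystanders:** the cup, tape roll, knife and small cassette looked unchanged between the first and last scene pictures.

**What disagreed:**
- The closed fingertips were about 30 mm short of the reported TCP. I found contact by force and based the grasp and set-down heights on that.
- The scene and top cameras differed by about 5 mm in y, so I settled positions with the wrist camera.

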